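# Hold the amber check glass in the photometer's light path

### The job

Draw the amber glass check standard up out of its rack, gripping it by its two frosted sides and never touching its polished faces with the fingers. Lower it upright into the photometer's cell well, polished faces across the light path, and press it fully down on the well's sprung floor; finish while still gripping it there by the frosted sides and keeping it pressed home, because the floor lifts it out of the beam when let go. Leave the green and the grey glass standing in the rack, and the tape roll and the tweezers where they are.

Things in the scene. Friction and masses are not known exactly. Their poses are not given: they have to be found in the camera images.
- amber: Amber check standard shaped like a 20 mm cuvette: solid glass block 12.5 (x) x 22.5 (y) x 48 mm (z) plus a black cap 8.5 x 18.5 x 6 mm on top; 42 g. Origin: centre of its underside, z up. Its wide faces (normals along x, 12.5 mm apart) are frosted: grip here. It starts upright in a rack pocket with its lowest 20 mm inside; 28 mm of glass and the cap stand out. Either way round will do.
- amber_frost: The two frosted faces of the amber standard (pale, matt; normals along its x, 12.5 mm apart). Same origin and axes as the amber standard.
- amber_windows: The amber standard's polished glass with the two narrow polished faces (12.5 mm wide, normals along its y, 22.5 mm apart), through which the light passes: fingers must not touch them. Same origin and axes as the amber standard.
- amber_foot (a point): Centre of the amber standard's underside.
- amber_optic (a point): Point inside the amber standard on its centre line, 8.5 mm above its underside: the middle of its optical area.
- green: Green glass check standard, same shape, size and axes as the amber one; stands in another pocket of the rack and stays there.
- neutral: Grey glass check standard, same shape, size and axes as the amber one; stands in another pocket of the rack and stays there.
- rack: Blue rack fixed to the desk, 58 (x) x 186 (y) x 26 mm (z); origin: centre of its underside. Four upright pockets in a row along y at -63, -21, 21 and 63 mm, each 14.5 (x) x 24.5 (y) mm, 20 mm deep (floors 6 mm above the desk). Which standard stands where varies; one pocket is empty. The standards' axes are parallel to the rack's.
- photometer: Photometer fixed to the desk: white case 130 (x) x 170 (y) x 38 mm (z), on it a dark cell block 50 x 52 mm whose top is 62 mm above the desk. Origin: centre of its underside; display and keys at the -x side. Light runs along y through the block: finned lamp tube at -y, black detector barrel at +y, both up to 62 mm high. The well in the block's top is at x = +20 mm, y = 0.
- well_mouth (a point): Centre of the well's mouth, level with the block's top, 62 mm above the desk. The well is rectangular, 15.5 mm along the photometer's x and 25.5 mm along its y, with a 3 mm chamfer: a standard enters with its polished faces towards lamp and detector, frosted sides towards the photometer's front and back.
- beam_mid (a point): Middle of the light path in the well, 11.5 mm below the mouth. The amber standard's optical point lies here when it is pressed home.
- floor (a joint): Sprung floor of the well, m: 0 = up (surface 10 mm below the mouth), 0.010 = down on its stop (20 mm below the mouth; 28 mm of the glass and the cap then stand above the block). It takes 1.6 N at first and 3.6 N at the stop, springs up when let go, and does not yield to the standard's own weight.
- tape: Roll of blue tape lying flat between rack and log book, 74 mm across, 25 mm tall; stays.
- tweezer: Steel tweezers lying at the left front of the desk, 124 mm long; stay.

How it is judged:
On the way, in this order (a step that is already met when the one before it is completed fails the run):
1. the amber standard has been drawn up clear of the rack, gripped by its frosted sides (z of amber_foot in the frame of rack above 0.032 m and contact force between the fingers and amber_frost above 1 N), for 0.2 s.
2. the amber standard is pressed home in the well, in the light path (value of joint floor above 0.0085 m and distance between amber_optic and beam_mid below 0.0035 m), for 0.3 s.
At the end, for the whole second after the job is handed in: Amber glass upright and square in the well: optical point within 3.5 mm of the beam's middle, sprung floor pressed at least 8.5 of 10 mm, at rest, fingers gripping its frosted sides (over 1 N) and not its polished faces; green and grey glasses still at the bottom of their pockets (all of step 2 and angle between the y axis of amber and the y axis of photometer, either way round below 0.15 rad and angle between amber's own z axis and vertical below 0.15 rad and contact force between the fingers and amber_frost above 1 N and contact force between the fingers and amber_windows below 0.3 N and linear speed of amber below 0.02 m/s and z of each of green, neutral in the frame of rack below 0.01 m); the arm keeps its last pose, push and grip.
It fails at once if the fingers touch the amber standard's polished faces (contact force between the fingers and amber_windows above 0.5 N).
It fails at once if the green or the grey standard is pulled out or knocked over (distance of any of green, neutral from where it was at the start of the episode above 0.012 m).
It fails at once if the tape roll or the tweezers are pushed away (distance of any of tape, tweezer from where it was at the start of the episode above 0.03 m).
It also fails if it takes over 40 s, if anything falls off the work surface, if the arm or the gripper's body presses on something with over 40 N, if the wrist force passes 120 N, or if a joint passes its speed limit or range.

### The arm

A 6-joint arm with a two-finger parallel gripper is mounted at the origin on a cart in front of the work surface, level with it; the furniture and walls round the work are solid. World frame = base frame: x ahead of the robot, y to its left, z up, the work surface at z = 0. Lengths are in m, angles in rad, forces in N, time in s.
With the tool pointing down it reaches from about 0.35 to 0.8 m from the base axis. Payload 7.3 kg.
Tool frame: the origin (TCP) lies between the finger pads; the fingertips stand 14 mm ahead of it and the grasp point (between the pads) lies 5 mm behind it (env.tip_extent is the distance from the TCP to the fingertips, in m); z points along the fingers, y is the line along which they close (so a half turn about z gives the same grasp; the last joint's range is limited). The gripper opens to 85 mm and grips with 20 to 120 N. Pads are 22 mm wide; open, the fingers measure 114 mm over their backs; the gripper's body (76 mm by 85 mm) begins 54 mm behind the grasp point. The pads swing forward as they close: fully open they stand 13 mm farther back than shut.
Start: joints at [-1.393, 0.342, 1.524, -0, 1.275, -0.146], TCP at [0.167, -0.498, 0.245] pointing down, gripper open.
Joint ranges: [-2.53, 2.53], [-0.77, 2.02], [0.04, 2.7], [-1, 4.14], [0.28, 2.66], [-3.11, 3.11]. Speed limits (rad/s): [2.57, 2.57, 3.14, 3.14, 3.14, 3.14].

### API

Orientations are given as a rotation vector (axis times angle).
In Python, from workcell import readout, get_image, order, boxes_of, env gives the robot as it stands.
- The arm moves only by the tool step_arm, never from a script. Its argument "increments" is a list of rows, each an object of numbers: "gripper": the opening, from 0 (shut) to 1 (fully open); "dx", "dy", "dz": the shift along the tool's x, y, z in m; "twist": the turn about the tool's z in rad. In form: [{"gripper": .., "dx": .., "dy": .., "dz": .., "twist": ..}, ...]. A call has 1 to 5 rows; each row shifts and turns the commanded pose from where the row before left it, along the tool's axes as they then stand; what a row does not reach is not made up. A row lasts 1/8 s, in which the tool goes at most 62.5 mm and 10.7 degrees, less where a joint would pass 70% of its speed; a pose out of reach is approached as far as the arm can. A call with a gripper value outside its range is refused whole. The fingers move at their own pace and stop on an object; "grip_force" is the grip in N (left out, the last holds). Time passes only in rows, so rows that do not move let the fingers close. It gives the time, the measured TCP pose, the force, the opening and the grip force at its end, in the units of the state.
- readout.observe(): the state, without advancing time (a new reading comes with each control period).
- get_image(name): name is "scene" or "side" or "wrist"; returns a dict with "color" (420x560x3 uint8, red, green, blue), "depth" (420x560 float32, m along the optical axis (not along the pixel's ray), 0 where there is no reading), "K" (3x3 intrinsics, pixels), "pose" (4x4, takes a point from camera to world coordinates). Camera axes: x right, y down, z forward; pixel columns grow to the right and rows downward; lengths in m; the calibration is good to about 2 mm. A picture is of the moment at which its call begins.
- order.sign_off(): hands the job in; it is judged then, once.
Trained networks look in the newest picture that a camera, given by its name, has taken for a name from the list of things; names that differ only in an ending like _2 or _b are one class to them, and where a whole thing is asked for, a point or a joint stands for the part that bears it (a point fixed in the world has none). Each returns a list of dicts, best first, with "p" (0 to 1); they miss things now and then, are a little off and sometimes report something else, mostly with a low value. They report only what shows in the picture. A call takes as long as a camera call.
- boxes_of(camera, target): "xyz" ([x, y, z] in m, in world coordinates, good to about 4 mm: the middle of the surface that is visible of it).
The state is a dict: "time": time; "joint_pos": joint angles; "qd": joint speeds; "effort": joint torques, N m; "tool_pos": TCP position; "orientation": TCP orientation; "force": force on the tool from outside, world axes, zero at the start; "torque": the same for the moment, N m; "width": opening from 0.0 (shut) to 1.0 (fully open); "finger_force": force on a finger pad.
Only numpy, scipy, OpenCV 4.12 (cv2) and the standard library are available. Lean on these libraries where they do the work, as an engineer would, in place of code of your own. Each camera call takes 0.05 s, during which the arm holds its last target. There are 200 camera calls.

## Working session

There is one attempt and no reset: what is moved stays moved. The work goes in short steps, Python scripts to look and compute and a tool call to move; the robot and the scene stay as the last step left them, time stands still between calls to the robot, and variables do not carry over. Pictures are saved under pics/ and viewed, at most 10 in all, crops included, and the job is handed in when it is done.

Besides the shell and the picture viewer there is one more tool, called after ">>>" in YAML: its name, and indented under it one key for each argument. step_arm: Moves the arm, as the interface text tells. Its arguments: {"type":"object","properties":{"increments":{"type":"array","items":{"type":"object","properties":{"gripper":{"type":"number"},"dx":{"type":"number"},"dy":{"type":"number"},"dz":{"type":"number"},"twist":{"type":"number"}}}},"grip_force":{"type":"number"}},"required":["increments"]}

```bash
mkdir -p pics
cat > h.py <<'E'
import numpy as np, cv2
from workcell import readout, get_image, order, boxes_of, env
def save(im,name): cv2.imwrite('pics/'+name,cv2.cvtColor(im['color'],cv2.COLOR_RGB2BGR))
def cloud(im):
    K=im['K'];d=im['depth'];v,u=np.mgrid[:d.shape[0],:d.shape[1]]
    P=np.stack([(u-K[0,2])/K[0,0]*d,(v-K[1,2])/K[1,1]*d,d],-1)
    P=P@im['pose'][:3,:3].T+im['pose'][:3,3]; P[d==0]=np.nan
    return P
E
python3 - <<'E'
from h import *
s=readout.observe(); print(s['time'],s['tool_pos'],s['orientation'],env.tip_extent)
A=[]
for c in('scene','side'):
    im=get_image(c); A.append(im['color']); np.savez('pics/'+c,**im)
    print(c,im['pose'].round(3).tolist(),im['K'][0,0])
    for t in('amber','green','neutral','rack','photometer','tape','tweezer','well_mouth'):
        try: print(t,[(np.round(b['xyz'],3).tolist(),round(b['p'],2)) for b in boxes_of(c,t)[:3]])
        except Exception as e: print(t,e)
    save(im,c+'0.png')
E
```

```text
0.0 [ 0.16699504 -0.49732992  0.24463548] [-3.09900068e+00 -5.06155278e-01 -2.19346365e-05] 0.014
scene [[-0.879, -0.354, 0.318, 0.197], [-0.476, 0.657, -0.585, 0.583], [-0.002, -0.666, -0.746, 0.758], [0.0, 0.0, 0.0, 1.0]] 396.28085641938475
amber [([0.51, 0.238, 0.046], 0.43)]
green []
neutral [([0.499, 0.199, 0.05], 0.59)]
rack [([0.505, 0.247, 0.024], 0.92)]
photometer []
tape [([0.651, 0.014, 0.021], 0.97)]
tweezer [([0.361, 0.282, 0.009], 0.68)]
well_mouth [([0.551, -0.149, 0.036], 0.61)]
side [[-0.941, -0.16, 0.299, 0.273], [-0.338, 0.412, -0.846, 0.746], [0.012, -0.897, -0.442, 0.443], [0.0, 0.0, 0.0, 1.0]] 429.71945189212636
amber [([0.514, 0.245, 0.047], 0.81), ([0.642, 0.024, 0.018], 0.49)]
green [([0.483, 0.166, 0.05], 0.62)]
neutral [([0.498, 0.199, 0.047], 0.6)]
rack [([0.509, 0.256, 0.022], 0.87)]
photometer [([0.553, -0.125, 0.037], 0.87)]
tape []
tweezer [([0.366, 0.283, 0.008], 0.78)]
well_mouth [([0.508, 0.238, 0.038], 0.7), ([0.552, -0.13, 0.032], 0.58), ([0.499, 0.2, 0.044], 0.47)]
```

View pics/scene0.png

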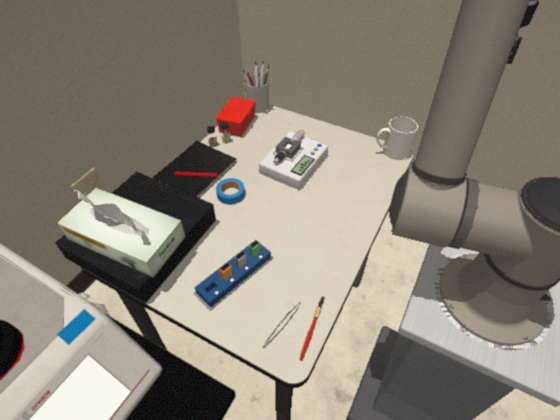

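View pics/side0.png

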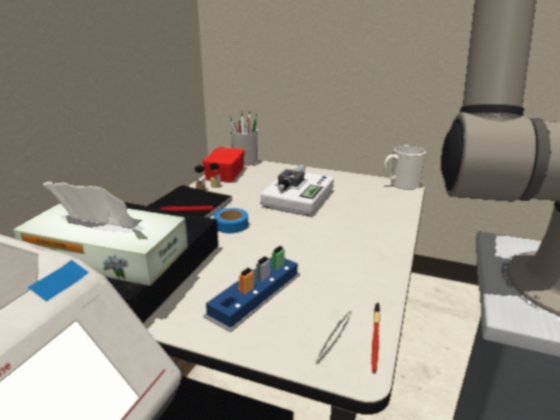

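The scene picture shows the rack at about (235,272) with amber (227,270), grey (242,258), green (256,246) and an empty pocket at (210,285). The photometer is at (293,158), the tape at (230,190) and the tweezers at (282,324). The side view agrees: amber (247,281), grey (264,269), green (278,258). Next I'll get the wrist camera's offset and coarse yaws.

Run:
```python
from h import *
from scipy.spatial.transform import Rotation as R
im=get_image('wrist');s=readout.observe()
T=np.eye(4);T[:3,:3]=R.from_rotvec(s['orientation']).as_matrix();T[:3,3]=s['tool_pos']
print((np.linalg.inv(T)@im['pose']).round(3),im['K'][0,0])
for c in('scene','side'):
    d=dict(np.load(f'pics/{c}.npz'));P=cloud(d);z=P[...,2]
    hsv=cv2.cvtColor(d['color'],cv2.COLOR_RGB2HSV)
    xy=P[...,:2]
    m=(np.hypot(P[...,0]-.505,P[...,1]-.23)<.16)&(z>.015)&(z<.033)&(hsv[...,0]>100)&(hsv[...,0]<125)&(hsv[...,1]>120)
    print(c,'rack',m.sum(),cv2.minAreaRect((xy[m]*1000).astype(np.float32)))
    m=(np.hypot(P[...,0]-.58,P[...,1]+.15)<.15)&(z>.03)&(z<.045)
    print('case',m.sum(),cv2.minAreaRect((xy[m]*1000).astype(np.float32)),np.median(z[m]))
    m=(np.hypot(P[...,0]-.58,P[...,1]+.15)<.15)&(z>.052)&(z<.075)
    print('block',m.sum(),cv2.minAreaRect((xy[m]*1000).astype(np.float32)))
```

```text
[[-0.    -0.958 -0.286  0.073]
 [ 1.    -0.    -0.001  0.   ]
 [ 0.    -0.286  0.958 -0.129]
 [ 0.     0.     0.     1.   ]] 377.28832125983683
scene rack 1057 ((546.8561401367188, 220.48252868652344), (170.89344787597656, 173.71554565429688), 0.7949380874633789)
case 1472 ((559.6948852539062, -173.50469970703125), (172.45169067382812, 130.56320190429688), 86.89221954345703) 0.038061351459173165
block 434 ((580.0435180664062, -181.43304443359375), (151.6084442138672, 52.02592468261719), 85.9229507446289)
side rack 1545 ((506.6575012207031, 218.24594116210938), (173.81666564941406, 49.77664566040039), 73.28002166748047)
case 1266 ((558.5610961914062, -172.0931396484375), (172.22088623046875, 130.1434783935547), 87.07792663574219) 0.03916178860884034
block 402 ((578.3865966796875, -178.65895080566406), (152.54458618164062, 51.42007064819336), 88.05204772949219)
```

```bash
cat >> h.py <<'E'
from scipy.spatial.transform import Rotation as R
def plan(x,y,z,yaw,n):
    s=readout.observe();M=R.from_rotvec(s['orientation']).as_matrix()
    y0=np.arctan2(M[1,0],M[0,0]);dy=(np.radians(yaw)-y0+np.pi)%(2*np.pi)-np.pi
    d=np.array([x,y,z])-s['tool_pos'];print('t',s['time'],'at',s['tool_pos'].round(4),'yaw',np.degrees(y0).round(2),'tilt',M[2,2].round(5),'d',d.round(4),'F',np.round(s['force'],1),'w',round(s['width'],3))
    for i in range(n):
        a=y0+dy*i/n;c,q=np.cos(a),np.sin(a)
        print('dx %.4f dy %.4f dz %.4f twist %.4f'%((d[0]*c+d[1]*q)/n,(d[0]*q-d[1]*c)/n,-d[2]/n,-dy/n))
E
python3 -c "
from h import *
plan(.56,-.19,.25,87,10)"
```

```text
t 0.95 at [ 0.1671 -0.4977  0.2453] yaw 18.55 tilt -1.0 d [0.3929 0.3077 0.0047] F [-0.2  0.2  0.1] w 1.001
dx 0.0470 dy -0.0167 dz -0.0005 twist -0.1195
dx 0.0487 dy -0.0109 dz -0.0005 twist -0.1195
dx 0.0497 dy -0.0051 dz -0.0005 twist -0.1195
dx 0.0499 dy 0.0009 dz -0.0005 twist -0.1195
dx 0.0494 dy 0.0068 dz -0.0005 twist -0.1195
dx 0.0483 dy 0.0127 dz -0.0005 twist -0.1195
dx 0.0464 dy 0.0183 dz -0.0005 twist -0.1195
dx 0.0439 dy 0.0237 dz -0.0005 twist -0.1195
dx 0.0408 dy 0.0288 dz -0.0005 twist -0.1195
dx 0.0370 dy 0.0335 dz -0.0005 twist -0.1195
```

>>> step_arm:
  increments:
    - {"gripper": 1,"dx": 0.047,"dy": -0.017,"dz": 0,"twist": -0.12}
    - {"gripper": 1,"dx": 0.049,"dy": -0.011,"dz": 0,"twist": -0.12}
    - {"gripper": 1,"dx": 0.05,"dy": -0.005,"dz": 0,"twist": -0.12}
    - {"gripper": 1,"dx": 0.05,"dy": 0.001,"dz": 0,"twist": -0.12}
    - {"gripper": 1,"dx": 0.049,"dy": 0.007,"dz": 0,"twist": -0.12}

```text
time: 1.58
tool_pos: [0.3649, -0.3424, 0.2455]
orientation: [2.809, 1.405, 0.0]
force: [0.7, 0.3, 0.3]
width: 1.0
finger_force: 0.0
```

>>> step_arm:
  increments:
    - {"gripper": 1,"dx": 0.048,"dy": 0.013,"dz": 0,"twist": -0.12}
    - {"gripper": 1,"dx": 0.046,"dy": 0.018,"dz": 0,"twist": -0.12}
    - {"gripper": 1,"dx": 0.044,"dy": 0.024,"dz": 0,"twist": -0.12}
    - {"gripper": 1,"dx": 0.041,"dy": 0.029,"dz": 0,"twist": -0.12}
    - {"gripper": 1,"dx": 0.037,"dy": 0.033,"dz": 0,"twist": -0.12}

```text
time: 2.2
tool_pos: [0.5606, -0.1882, 0.2453]
orientation: [2.268, 2.173, -0.0]
force: [0.2, -1.0, -0.6]
width: 1.002
finger_force: 0.0
```

>>> step_arm:
  increments:
    - {"gripper": 1}
    - {"gripper": 1}
    - {"gripper": 1}

```text
$.increments[0]: bad value
```

Run:
```python
from h import *
im=get_image('wrist');save(im,'w1.png');np.savez('pics/w1',**im)
plan(.51,.225,.25,73,9)
```

```text
t 2.25 at [ 0.5642 -0.1841  0.245 ] yaw 88.0 tilt -0.99999 d [-0.0542  0.4091  0.005 ] F [ 0.   2.8 -1.4] w 0.999
dx 0.0452 dy -0.0076 dz -0.0006 twist 0.0291
dx 0.0450 dy -0.0089 dz -0.0006 twist 0.0291
dx 0.0447 dy -0.0102 dz -0.0006 twist 0.0291
dx 0.0444 dy -0.0115 dz -0.0006 twist 0.0291
dx 0.0440 dy -0.0128 dz -0.0006 twist 0.0291
dx 0.0436 dy -0.0141 dz -0.0006 twist 0.0291
dx 0.0432 dy -0.0153 dz -0.0006 twist 0.0291
dx 0.0427 dy -0.0166 dz -0.0006 twist 0.0291
dx 0.0422 dy -0.0178 dz -0.0006 twist 0.0291
```

View pics/w1.png

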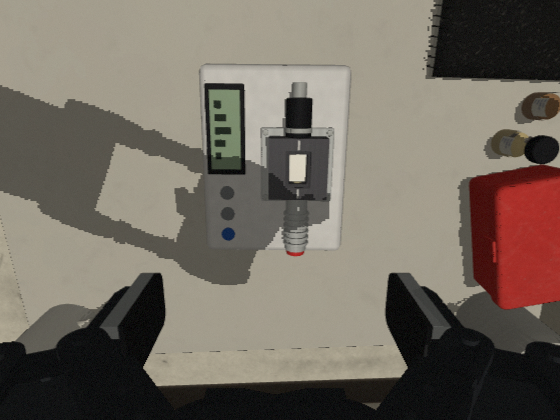

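Wrist view: photometer upright in the image, display left at (225,128), dark block centred at about (298,167) with the pale well floor at (298,168), detector at the top and lamp tube at the bottom. I'll take a settled picture and measure.

>>> step_arm:
  increments:
    - {"gripper": 1,"dx": -0.03,"dy": 0.0,"dz": 0,"twist": 0}
    - {"gripper": 1,"dx": 0,"dy": 0,"dz": 0,"twist": 0}
    - {"gripper": 1,"dx": 0,"dy": 0,"dz": 0,"twist": 0}

```text
time: 2.62
tool_pos: [0.5577, -0.2191, 0.2452]
orientation: [-2.274, -2.167, -0.0]
force: [-0.2, -0.3, -0.3]
width: 0.996
finger_force: 0.0
```

```bash
cat > well.py <<'E'
from h import *
def well(im):
    P=cloud(im);z=P[...,2];near=np.hypot(P[...,0]-.575,P[...,1]+.177)<.2
    xy=(P[...,:2]*1000).astype(np.float32)
    m=near&(z>.03)&(z<.043)&(im['color'].min(-1)>60);m=cv2.morphologyEx(m.astype(np.uint8),cv2.MORPH_OPEN,np.ones((3,3)))>0
    print('case',cv2.minAreaRect(xy[m]),np.median(z[m]))
    m=near&(z>.058)&(z<.066)&(np.hypot(P[...,0]-.579,P[...,1]+.177)<.045)
    print('blocktop z',np.median(z[m]),m.sum())
    # floor: bright blob enclosed in block
    m=(np.hypot(P[...,0]-.579,P[...,1]+.177)<.02)&(im['color'].min(-1)>150)
    n,l,st,c=cv2.connectedComponentsWithStats(m.astype(np.uint8));k=1+np.argmax(st[1:,4])
    r=cv2.minAreaRect(np.argwhere(l==k)[:,::-1].astype(np.float32));print('floor px',r,'z',np.nanmedian(z[l==k]),'xyz',np.nanmean(P[l==k],0))
    K=im['K'];o=im['pose'][:3,3]
    # block outline pts + floor px centre projected to plane z=.052 
    u=np.array(r[0]);ray=im['pose'][:3,:3]@np.array([(u[0]-K[0,2])/K[0,0],(u[1]-K[1,2])/K[1,1],1])
    for h in(.052,.062):print(h,(o+ray*(h-o[2])/ray[2]).round(4))
E
python3 - <<'E'
from well import *
im=get_image('wrist');save(im,'w2.png');np.savez('pics/w2',**im)
well(dict(np.load('pics/w1.npz')));well(im)
print([(np.round(b['xyz'],3).tolist(),round(b['p'],2)) for b in boxes_of('wrist','well_mouth')])
plan(.51,.225,.25,73,9)
E
```

```text
case ((634.0386962890625, -177.3710174560547), (169.23304748535156, 279.672607421875), 87.56182861328125) 0.037931111670248735
blocktop z 0.061625169155812454 3833
floor px ((297.0, 167.0), (26.0, 16.0), 90.0) z 0.05183169075749866 xyz [ 0.5804335  -0.17541516  0.0518596 ]
0.052 [ 0.5804 -0.1752  0.052 ]
0.062 [ 0.5799 -0.1734  0.062 ]
case ((634.5070190429688, -177.5723114013672), (169.0732421875, 279.5800476074219), 87.33707427978516) 0.03798801974750465
blocktop z 0.06162232247609151 4132
floor px ((299.0, 130.5), (27.0, 16.0), 90.0) z 0.051928713318721315 xyz [ 0.58040984 -0.17524981  0.05191518]
0.052 [ 0.5801 -0.1753  0.052 ]
0.062 [ 0.5795 -0.1744  0.062 ]
[([0.559, -0.161, 0.037], 0.81)]
t 2.725 at [ 0.5577 -0.2189  0.2454] yaw 87.3 tilt -1.0 d [-0.0477  0.4439  0.0046] F [-0.3 -0.2  0.2] w 0.994
dx 0.0490 dy -0.0076 dz -0.0005 twist 0.0277
dx 0.0488 dy -0.0090 dz -0.0005 twist 0.0277
dx 0.0485 dy -0.0103 dz -0.0005 twist 0.0277
dx 0.0482 dy -0.0117 dz -0.0005 twist 0.0277
dx 0.0479 dy -0.0130 dz -0.0005 twist 0.0277
dx 0.0475 dy -0.0143 dz -0.0005 twist 0.0277
dx 0.0471 dy -0.0156 dz -0.0005 twist 0.0277
dx 0.0466 dy -0.0169 dz -0.0005 twist 0.0277
dx 0.0461 dy -0.0182 dz -0.0005 twist 0.0277
```

Run:
```python
from h import *
for c in('scene','side'):
    P=cloud(dict(np.load(f'pics/{c}.npz')))
    r=np.hypot(P[...,0]-.512,P[...,1]-.242)
    for a in(.08,.11,.14,.17,.2,.25,.3):
        m=r<a; i=np.nanargmax(np.where(m,P[...,2],-1));print(c,a,P.reshape(-1,3)[i].round(3))
```

```text
scene 0.08 [0.512 0.233 0.062]
scene 0.11 [0.512 0.233 0.062]
scene 0.14 [0.632 0.249 0.125]
scene 0.17 [0.668 0.301 0.164]
scene 0.2 [0.707 0.285 0.179]
scene 0.25 [0.593 0.474 0.206]
scene 0.3 [0.704 0.464 0.206]
side 0.08 [0.511 0.241 0.063]
side 0.11 [0.511 0.241 0.063]
side 0.14 [0.645 0.269 0.125]
side 0.17 [0.672 0.297 0.165]
side 0.2 [0.706 0.286 0.181]
side 0.25 [0.591 0.477 0.206]
side 0.3 [0.591 0.477 0.206]
```

>>> step_arm:
  increments:
    - {"gripper": 1,"dx": 0.049,"dy": -0.008,"dz": 0,"twist": 0.028}
    - {"gripper": 1,"dx": 0.049,"dy": -0.009,"dz": 0,"twist": 0.028}
    - {"gripper": 1,"dx": 0.0485,"dy": -0.01,"dz": 0,"twist": 0.028}
    - {"gripper": 1,"dx": 0.048,"dy": -0.012,"dz": 0,"twist": 0.028}
    - {"gripper": 1,"dx": 0.048,"dy": -0.013,"dz": 0,"twist": 0.028}

```text
time: 3.35
tool_pos: [0.5305, 0.0293, 0.2456]
orientation: [2.42, 2.003, 0.001]
force: [0.9, -0.1, 0.1]
width: 0.998
finger_force: 0.0
```

>>> step_arm:
  increments:
    - {"gripper": 1,"dx": 0.0475,"dy": -0.014,"dz": 0,"twist": 0.028}
    - {"gripper": 1,"dx": 0.047,"dy": -0.0155,"dz": 0,"twist": 0.028}
    - {"gripper": 1,"dx": 0.0465,"dy": -0.017,"dz": 0,"twist": 0.028}
    - {"gripper": 1,"dx": 0.046,"dy": -0.018,"dz": 0,"twist": 0.028}
    - {"gripper": 1,"dx": 0,"dy": 0,"dz": 0,"twist": 0}

```text
time: 3.98
tool_pos: [0.5096, 0.2276, 0.2454]
orientation: [-2.523, -1.871, -0.001]
force: [0.0, -0.0, -1.2]
width: 1.003
finger_force: 0.0
```

>>> step_arm:
  increments:
    - {"gripper": 1,"dx": 0,"dy": 0,"dz": 0,"twist": 0}
    - {"gripper": 1,"dx": 0,"dy": 0,"dz": 0,"twist": 0}

```text
time: 4.22
tool_pos: [0.5109, 0.2233, 0.2454]
orientation: [2.529, 1.864, -0.0]
force: [0.6, 0.3, 0.6]
width: 1.004
finger_force: 0.0
```

Run:
```python
from h import *
im=get_image('wrist');save(im,'w3.png');np.savez('pics/w3',**im)
for t in('amber','green','neutral','rack','amber_frost'):print(t,[(np.round(b['xyz'],4).tolist(),round(b['p'],2)) for b in boxes_of('wrist',t)[:3]])
plan(.512,.242,.25,73,1)
```

```text
amber [([0.5129, 0.2378, 0.0559], 0.83)]
green [([0.4957, 0.162, 0.0541], 0.78)]
neutral [([0.5017, 0.1998, 0.0526], 0.59)]
rack [([0.5117, 0.2353, 0.0279], 0.96)]
amber_frost [([0.5142, 0.2419, 0.0512], 0.55)]
t 4.525 at [0.5109 0.2238 0.2453] yaw 72.82 tilt -1.0 d [0.0011 0.0182 0.0047] F [-0.2  0.4  0.7] w 1.0
dx 0.0177 dy -0.0043 dz -0.0047 twist -0.0032
```

View pics/w3.png

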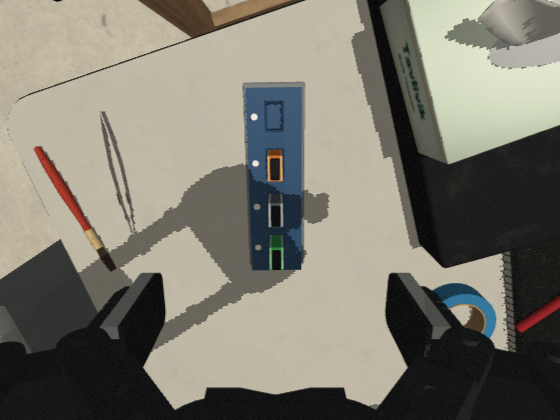

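Wrist view: rack at (274,175), empty pocket (274,117), amber (275,165), grey (276,210), green (276,254). It's almost aligned with the tool. Next I'll measure amber and the rack axis precisely.

```bash
cat > amb.py <<'E'
from h import *
def amb(im):
    P=cloud(im);z=P[...,2];hsv=cv2.cvtColor(im['color'],cv2.COLOR_RGB2HSV)
    xy=(P[...,:2]*1000).astype(np.float32)
    m=(z>.02)&(z<.031)&(hsv[...,0]>95)&(hsv[...,0]<125)&(hsv[...,1]>110)&(np.hypot(P[...,0]-.507,P[...,1]-.22)<.13)
    m=cv2.morphologyEx(m.astype(np.uint8),cv2.MORPH_OPEN,np.ones((3,3)))>0
    print('rack',cv2.minAreaRect(xy[m]),np.median(z[m]))
    for n,c in(('amber',(.513,.24)),('grey',(.5017,.1998)),('green',(.489,.16))):
        near=np.hypot(P[...,0]-c[0],P[...,1]-c[1])<.02
        for a,b in((.050,.0565),(.0575,.064)):
            m=near&(z>a)&(z<b)
            if m.sum()>5: print(n,m.sum(),'z',np.median(z[m]).round(4),cv2.minAreaRect(xy[m]))
E
python3 - <<'E'
from amb import *
amb(dict(np.load('pics/w3.npz')))
E
```

```text
rack ((508.43731689453125, 215.51150512695312), (174.352294921875, 48.357295989990234), 73.8689956665039) 0.025826466258419445
amber 179 z 0.0538 ((514.3019409179688, 236.02894592285156), (22.84031105041504, 12.115257263183594), 73.0177001953125)
amber 205 z 0.0596 ((514.7252807617188, 236.39744567871094), (17.873323440551758, 8.21860122680664), 75.75786590576172)
grey 155 z 0.0538 ((502.3955383300781, 196.19789123535156), (22.443256378173828, 11.66794204711914), 72.91459655761719)
grey 184 z 0.0598 ((502.374755859375, 196.00621032714844), (18.384981155395508, 7.860074043273926), 72.98226165771484)
green 154 z 0.0535 ((490.77862548828125, 155.49215698242188), (23.42206382751465, 12.108478546142578), 72.67291259765625)
green 174 z 0.0595 ((490.90985107421875, 156.05963134765625), (18.697607040405273, 8.195351600646973), 72.9825668334961)
```

>>> step_arm:
  increments:
    - {"gripper": 1,"dx": -0.01,"dy": 0.0,"dz": 0.05,"twist": 0}
    - {"gripper": 1,"dx": 0,"dy": 0,"dz": 0,"twist": 0}
    - {"gripper": 1,"dx": 0,"dy": 0,"dz": 0,"twist": 0}

```text
time: 4.9
tool_pos: [0.5086, 0.215, 0.1967]
orientation: [2.527, 1.865, 0.002]
force: [0.5, -0.7, 0.7]
width: 1.001
finger_force: 0.0
```

Run:
```python
from amb import *
im=get_image('wrist');save(im,'w4.png');np.savez('pics/w4',**im)
amb(im);plan(.512,.242,.25,73,1)
```

```text
rack ((508.77423095703125, 215.4164276123047), (174.74757385253906, 48.76803207397461), 73.70030975341797) 0.025852189135464665
amber 243 z 0.0539 ((514.4454956054688, 235.9650115966797), (22.710573196411133, 12.476970672607422), 73.29244232177734)
amber 298 z 0.0596 ((514.6113891601562, 236.3955535888672), (17.886445999145508, 7.93013334274292), 72.87528991699219)
grey 214 z 0.0537 ((502.52923583984375, 196.04013061523438), (22.58662986755371, 12.147754669189453), 73.04984283447266)
grey 257 z 0.0597 ((502.6204528808594, 196.22608947753906), (18.662090301513672, 8.241142272949219), 75.26280212402344)
green 197 z 0.0538 ((491.2796630859375, 155.68441772460938), (22.751035690307617, 11.99906063079834), 72.65582275390625)
green 237 z 0.0596 ((490.8430480957031, 155.8105010986328), (18.66096305847168, 7.839479446411133), 73.03126525878906)
t 4.95 at [0.5089 0.2152 0.1971] yaw 72.87 tilt -1.0 d [0.0031 0.0268 0.0529] F [-0.1  0.4 -0.7] w 1.005
dx 0.0265 dy -0.0049 dz -0.0529 twist -0.0023
```

```bash
python3 -c "
from h import *
plan(.5145,.2362,.09,73.4,2)"
```

```text
t 4.95 at [0.5089 0.2152 0.1971] yaw 72.87 tilt -1.0 d [ 0.0056  0.021  -0.1071] F [-0.1  0.4 -0.7] w 1.005
dx 0.0108 dy -0.0004 dz 0.0536 twist -0.0047
dx 0.0108 dy -0.0004 dz 0.0536 twist -0.0047
```

>>> step_arm:
  increments:
    - {"gripper": 0.5,"dx": 0.011,"dy": -0.0005,"dz": 0.04,"twist": -0.005}
    - {"gripper": 0.5,"dx": 0.0105,"dy": -0.0005,"dz": 0.04,"twist": -0.005}
    - {"gripper": 0.5,"dx": 0,"dy": 0,"dz": 0.02,"twist": 0}
    - {"gripper": 0.5,"dx": 0,"dy": 0,"dz": 0,"twist": 0}
    - {"gripper": 0.5,"dx": 0,"dy": 0,"dz": 0,"twist": 0}

```text
time: 5.58
tool_pos: [0.5144, 0.2361, 0.0971]
orientation: [2.517, 1.878, 0.005]
force: [0.6, 0.3, 1.1]
width: 0.498
finger_force: 0.0
```

```bash
python3 -c "
from h import *
im=get_image('wrist');save(im,'w5.png')
plan(.5145,.2362,.045,73.4,1)"
```

```text
t 5.625 at [0.5143 0.236  0.0972] yaw 73.44 tilt -0.99999 d [ 0.0002  0.0002 -0.0522] F [-0.1 -0.9  0.6] w 0.499
dx 0.0002 dy 0.0001 dz 0.0522 twist 0.0007
```

View pics/w5.png

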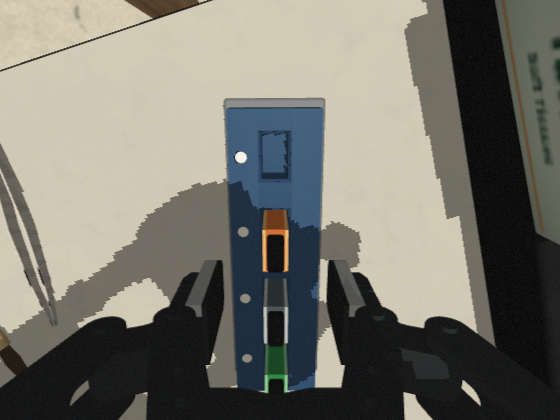

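The fingers stand at columns 222 and 328, centred on amber at (275,240), with the rack parallel. I'll descend and close.

>>> step_arm:
  increments:
    - {"gripper": 0.5,"dx": 0,"dy": 0,"dz": 0.026,"twist": 0}
    - {"gripper": 0.5,"dx": 0,"dy": 0,"dz": 0.026,"twist": 0}
    - {"gripper": 0.5,"dx": 0,"dy": 0,"dz": 0,"twist": 0}
  grip_force: 40

```text
time: 6.0
tool_pos: [0.5127, 0.2354, 0.043]
orientation: [-2.518, -1.878, 0.003]
force: [1.1, -0.3, 0.1]
width: 0.497
finger_force: 0.0
```

>>> step_arm:
  increments:
    - {"gripper": 0.12,"dx": 0,"dy": 0,"dz": 0,"twist": 0}
    - {"gripper": 0,"dx": 0,"dy": 0,"dz": 0,"twist": 0}
    - {"gripper": 0,"dx": 0,"dy": 0,"dz": 0,"twist": 0}
    - {"gripper": 0,"dx": 0,"dy": 0,"dz": 0,"twist": 0}

```text
time: 6.5
tool_pos: [0.5142, 0.2359, 0.045]
orientation: [2.517, 1.878, 0.005]
force: [-0.9, -0.7, 6.8]
width: 0.138
finger_force: 42.0
```

```bash
python3 -c "
from h import *
print(readout.observe()['finger_force'])
plan(.5145,.2362,.14,73.4,2)"
```

```text
41.980977058410645
t 6.5 at [0.5142 0.2359 0.045 ] yaw 73.44 tilt -0.99999 d [0.0003 0.0003 0.095 ] F [-0.9 -0.7  6.8] w 0.138
dx 0.0002 dy 0.0001 dz -0.0475 twist 0.0004
dx 0.0002 dy 0.0001 dz -0.0475 twist 0.0004
```

>>> step_arm:
  increments:
    - {"gripper": 0,"dx": 0,"dy": 0,"dz": -0.01,"twist": 0}
    - {"gripper": 0,"dx": 0,"dy": 0,"dz": -0.015,"twist": 0}
    - {"gripper": 0,"dx": 0,"dy": 0,"dz": -0.02,"twist": 0}
    - {"gripper": 0,"dx": 0,"dy": 0,"dz": -0.04,"twist": 0}
    - {"gripper": 0,"dx": 0,"dy": 0,"dz": -0.03,"twist": 0}

```text
time: 7.12
tool_pos: [0.5132, 0.2358, 0.1608]
orientation: [2.518, 1.878, 0.002]
force: [-1.0, -0.1, -0.1]
width: 0.137
finger_force: 41.1
```

>>> step_arm:
  increments:
    - {"gripper": 0,"dx": 0,"dy": 0,"dz": 0,"twist": 0}
    - {"gripper": 0,"dx": 0,"dy": 0,"dz": 0,"twist": 0}

```text
time: 7.38
tool_pos: [0.5125, 0.2355, 0.1581]
orientation: [-2.518, -1.878, 0.001]
force: [-0.9, -0.0, -1.5]
width: 0.135
finger_force: 41.1
```

Run:
```python
from h import *
im=get_image('wrist');save(im,'w6.png')
P=cloud(im);s=readout.observe();M=R.from_rotvec(s['orientation']).as_matrix()
Q=(P-s['tool_pos'])@M   # tool frame
hsv=cv2.cvtColor(im['color'],cv2.COLOR_RGB2HSV)
m=(np.abs(Q[...,1])<.012)&(np.abs(Q[...,0])<.02)&(Q[...,2]>-.025)&(Q[...,2]<.05)&(hsv[...,1]>100)&(hsv[...,0]<30)
q=Q[m];print(m.sum(),'x',np.percentile(q[:,0],[2,50,98]).round(4),'y',np.percentile(q[:,1],[2,50,98]).round(4),'z',np.percentile(q[:,2],[2,50,98]).round(4))
plan(.54,.03,.16,80,4)
```

```text
2288 x [-0.0085  0.0111  0.0119] y [-0.0056  0.0004  0.0064] z [-0.0145 -0.0024  0.036 ]
t 7.425 at [0.5123 0.2354 0.1575] yaw 73.44 tilt -1.0 d [ 0.0277 -0.2054  0.0025] F [-0.3  0.1  0.2] w 0.136
dx -0.0473 dy 0.0213 dz -0.0006 twist -0.0286
dx -0.0478 dy 0.0199 dz -0.0006 twist -0.0286
dx -0.0484 dy 0.0185 dz -0.0006 twist -0.0286
dx -0.0489 dy 0.0171 dz -0.0006 twist -0.0286
```

View pics/w6.png

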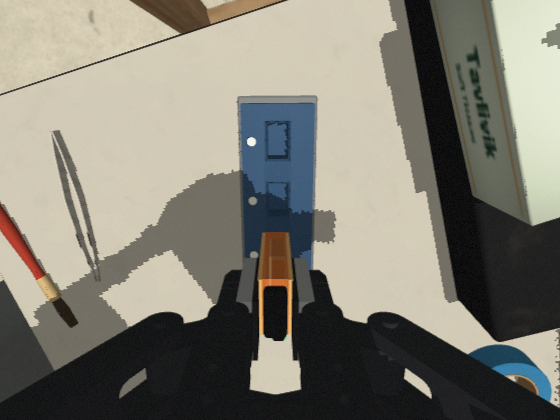

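Amber is held squarely between the pads (275,290), its old pocket is empty at (278,193), and its centre lies at about tool (0,0) with the foot 39 mm below the TCP. Now to above the well.

```bash
python3 -c "
from h import *
plan(.5795,-.1746,.15,87.4,9)"
```

```text
t 7.425 at [0.5123 0.2354 0.1575] yaw 73.44 tilt -1.0 d [ 0.0672 -0.41   -0.0075] F [-0.3  0.1  0.2] w 0.136
dx -0.0415 dy 0.0201 dz 0.0008 twist -0.0271
dx -0.0421 dy 0.0190 dz 0.0008 twist -0.0271
dx -0.0426 dy 0.0179 dz 0.0008 twist -0.0271
dx -0.0430 dy 0.0167 dz 0.0008 twist -0.0271
dx -0.0435 dy 0.0155 dz 0.0008 twist -0.0271
dx -0.0439 dy 0.0143 dz 0.0008 twist -0.0271
dx -0.0443 dy 0.0132 dz 0.0008 twist -0.0271
dx -0.0446 dy 0.0120 dz 0.0008 twist -0.0271
dx -0.0449 dy 0.0107 dz 0.0008 twist -0.0271
```

>>> step_arm:
  increments:
    - {"gripper": 0,"dx": -0.0415,"dy": 0.02,"dz": 0,"twist": -0.027}
    - {"gripper": 0,"dx": -0.042,"dy": 0.019,"dz": 0,"twist": -0.027}
    - {"gripper": 0,"dx": -0.0425,"dy": 0.018,"dz": 0,"twist": -0.027}
    - {"gripper": 0,"dx": -0.043,"dy": 0.0165,"dz": 0,"twist": -0.027}
    - {"gripper": 0,"dx": -0.0435,"dy": 0.0155,"dz": 0,"twist": -0.027}

```text
time: 8.05
tool_pos: [0.5496, 0.0067, 0.157]
orientation: [-2.383, -2.044, 0.003]
force: [1.2, 0.9, -0.6]
width: 0.141
finger_force: 41.1
```

>>> step_arm:
  increments:
    - {"gripper": 0,"dx": -0.044,"dy": 0.0145,"dz": 0,"twist": -0.027}
    - {"gripper": 0,"dx": -0.044,"dy": 0.013,"dz": 0,"twist": -0.027}
    - {"gripper": 0,"dx": -0.0445,"dy": 0.012,"dz": 0,"twist": -0.027}
    - {"gripper": 0,"dx": -0.045,"dy": 0.0105,"dz": 0,"twist": -0.027}
    - {"gripper": 0,"dx": 0,"dy": 0,"dz": 0.01,"twist": 0}

```text
time: 8.68
tool_pos: [0.5797, -0.1773, 0.1472]
orientation: [2.276, 2.165, -0.001]
force: [-0.5, 0.7, 0.1]
width: 0.136
finger_force: 41.1
```

>>> step_arm:
  increments:
    - {"gripper": 0,"dx": 0,"dy": 0,"dz": 0,"twist": 0}
    - {"gripper": 0,"dx": 0,"dy": 0,"dz": 0,"twist": 0}
    - {"gripper": 0,"dx": 0,"dy": 0,"dz": 0,"twist": 0}

```text
time: 9.05
tool_pos: [0.5799, -0.173, 0.1486]
orientation: [2.27, 2.171, 0.0]
force: [-0.1, 0.4, -0.8]
width: 0.134
finger_force: 41.1
```

```bash
python3 -c "
from h import *
im=get_image('wrist');save(im,'w7.png');np.savez('pics/w7',**im)
plan(.5795,-.1746,.115,87.4,1)"
```

```text
t 9.1 at [ 0.58   -0.1731  0.1486] yaw 87.44 tilt -1.0 d [-0.0005 -0.0015 -0.0336] F [-0.3 -0.1  0.1] w 0.133
dx -0.0015 dy -0.0004 dz 0.0336 twist 0.0007
```

View pics/w7.png

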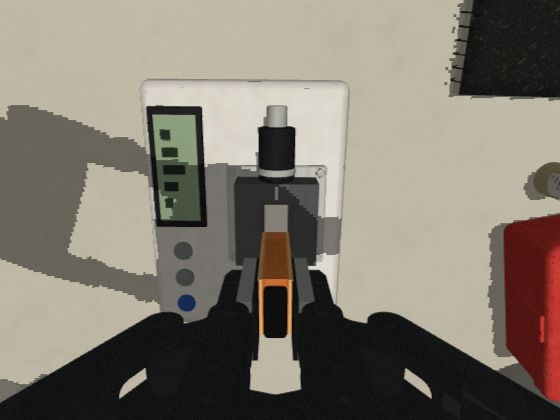

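Amber's front face (columns 259–292, middle 276) lines up with the well visible ahead of it (264–288, middle 276), square to the case. I'll correct 1.5 mm and lower to just above the mouth.

>>> step_arm:
  increments:
    - {"gripper": 0,"dx": -0.0015,"dy": -0.0005,"dz": 0.02,"twist": 0}
    - {"gripper": 0,"dx": 0,"dy": 0,"dz": 0.022,"twist": 0}
    - {"gripper": 0,"dx": 0,"dy": 0,"dz": 0,"twist": 0}
    - {"gripper": 0,"dx": 0,"dy": 0,"dz": 0,"twist": 0}

```text
time: 9.6
tool_pos: [0.5798, -0.1755, 0.1073]
orientation: [2.271, 2.169, 0.001]
force: [0.9, -0.7, -0.3]
width: 0.132
finger_force: 41.1
```

Run:
```python
from h import *
im=get_image('wrist');save(im,'w8.png')
A=get_image('side');save(A,'s8.png')
plan(.5795,-.1746,.091,87.4,1)
c=cv2.cvtColor(A['color'],cv2.COLOR_RGB2BGR)[130:250,210:370]
cv2.imwrite('pics/m8.png',np.hstack([cv2.imread('pics/w8.png')[150:350,180:380],cv2.resize(c,(267,200))]))
```

```text
t 9.7 at [ 0.5799 -0.1757  0.1075] yaw 87.38 tilt -1.0 d [-0.0004  0.0011 -0.0165] F [-0.2  0.1 -0.3] w 0.135
dx 0.0010 dy -0.0004 dz 0.0165 twist -0.0004
```

View pics/m8.png

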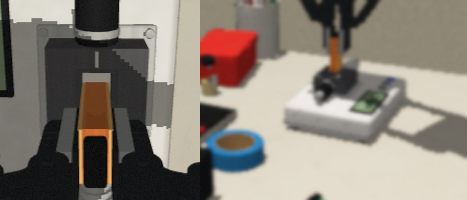

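Amber hangs upright just above the well, its sides in line with the well edges in the wrist crop. I'll lower it to the sprung floor.

>>> step_arm:
  increments:
    - {"gripper": 0,"dx": 0.001,"dy": -0.0004,"dz": 0.005,"twist": 0}
    - {"gripper": 0,"dx": 0,"dy": 0,"dz": 0.005,"twist": 0}
    - {"gripper": 0,"dx": 0,"dy": 0,"dz": 0.005,"twist": 0}
    - {"gripper": 0,"dx": 0,"dy": 0,"dz": 0,"twist": 0}
    - {"gripper": 0,"dx": 0,"dy": 0,"dz": 0,"twist": 0}

```text
time: 10.32
tool_pos: [0.5789, -0.1746, 0.0912]
orientation: [-2.272, -2.17, 0.0]
force: [0.1, 0.0, -1.5]
width: 0.133
finger_force: 41.1
```

>>> step_arm:
  increments:
    - {"gripper": 0,"dx": 0,"dy": 0,"dz": 0.004,"twist": 0}
    - {"gripper": 0,"dx": 0,"dy": 0,"dz": 0.004,"twist": 0}
    - {"gripper": 0,"dx": 0,"dy": 0,"dz": 0,"twist": 0}
    - {"gripper": 0,"dx": 0,"dy": 0,"dz": 0,"twist": 0}

```text
time: 10.82
tool_pos: [0.579, -0.1746, 0.0835]
orientation: [2.272, 2.169, 0.0]
force: [-0.1, 0.7, 3.2]
width: 0.139
finger_force: 41.5
```

Only the spring force is felt (3.2 N), so I'll press the last millimetres in small steps until the stop.

>>> step_arm:
  increments:
    - {"gripper": 0,"dx": 0,"dy": 0,"dz": 0.0015,"twist": 0}
    - {"gripper": 0,"dx": 0,"dy": 0,"dz": 0.001,"twist": 0}
    - {"gripper": 0,"dx": 0,"dy": 0,"dz": 0,"twist": 0}
    - {"gripper": 0,"dx": 0,"dy": 0,"dz": 0,"twist": 0}

```text
time: 11.32
tool_pos: [0.579, -0.1746, 0.081]
orientation: [2.272, 2.169, 0.0]
force: [0.2, 0.2, 4.4]
width: 0.134
finger_force: 41.7
```

>>> step_arm:
  increments:
    - {"gripper": 0,"dx": 0,"dy": 0,"dz": 0.001,"twist": 0}
    - {"gripper": 0,"dx": 0,"dy": 0,"dz": 0,"twist": 0}
    - {"gripper": 0,"dx": 0,"dy": 0,"dz": 0,"twist": 0}
    - {"gripper": 0,"dx": 0,"dy": 0,"dz": 0,"twist": 0}

```text
time: 11.82
tool_pos: [0.5791, -0.1746, 0.0809]
orientation: [2.271, 2.169, 0.0]
force: [-2.4, -0.4, 10.9]
width: 0.137
finger_force: 42.6
```

The TCP stayed put while the force rose to 11 N, so the stop has been reached. I'll check the glass's height and pose before handing in.

Run:
```python
from h import *
im=get_image('wrist');save(im,'w9.png')
P=cloud(im);z=P[...,2];xy=(P[...,:2]*1000).astype(np.float32)
near=np.hypot(P[...,0]-.579,P[...,1]+.1746)<.018
hsv=cv2.cvtColor(im['color'],cv2.COLOR_RGB2HSV)
m=near&(z>.0925)&(z<.1)&(np.abs(P[...,0]-.579)<.006);print('cap',m.sum(),np.median(z[m]),cv2.minAreaRect(xy[m]))
m=near&(hsv[...,1]>100)&(hsv[...,0]<30)&(z>.06)&(z<.0925)
print('glass top',np.percentile(z[m],[2,50,95,99]),'y',np.percentile(P[m][:,1],[2,98]),'x',np.percentile(P[m][:,0],[2,98]))
plan(.579,-.1746,.081,87.4,1)
```

```text
cap 1277 0.09559955303954104 ((579.0000610351562, -174.6341552734375), (23.851551055908203, 11.934134483337402), 89.67584228515625)
glass top [0.06123545 0.08585994 0.09067564 0.09185372] y [-0.18362156 -0.1628909 ] x [0.57327824 0.5856547 ]
t 11.875 at [ 0.5791 -0.1746  0.0809] yaw 87.37 tilt -1.0 d [-0.0001  0.      0.0001] F [-1.9 -0.4 10.2] w 0.138
dx 0.0000 dy -0.0001 dz -0.0001 twist -0.0005
```

View pics/w9.png

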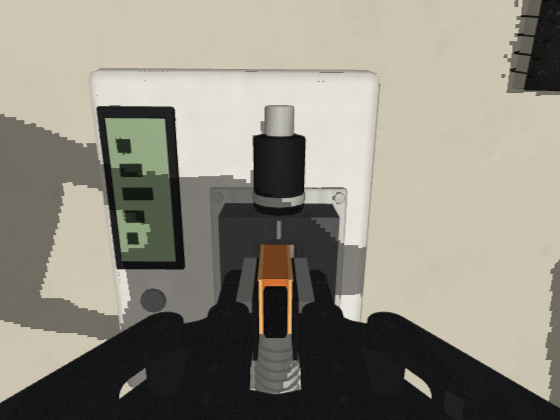

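Amber sits upright in the well at (276,290), gripped at its sides and square to the block. Its cap top is at 0.0956 m (0.096 expected when home), so I'll hand in.

```bash
python3 -c "
from h import *
print(order.sign_off())"
```

```text
the job is handed in; nothing more can be done
None
```

I've handed in the job with the amber standard pressed to the well's floor stop (about 11 N) and still gripped by its frosted sides, well under the time limit at 11.9 s; sign-off gave no verdict, and I took no last picture of the rack, tape or tweezers.

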